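# Pack the field kit tray

## Task

Pack the field kit for the robot car's test run: put the power supply, the mouse, the flush cutters and the roll of amber tape that lie on the table into the foam tray, each lying flat and fully down in the cutout made for it.

Things in the scene. Friction and masses are not known exactly. Their poses are not given: they have to be found in the camera images.
- supply_centre (a point): Black laptop power supply (a plain brick without its cables), lying flat: 50 x 112 x 30 mm. The point is its centre, 15 mm above its underside; its y axis runs along the 112 mm length. 240 g; grip across the 50 mm width. It may lie either way round. (A like brick stands fixed far back beside the monitor; it is not meant.)
- mouse_centre (a point): Black computer mouse with a red scroll wheel, lying upright on its feet: 119 mm long, 60 mm wide, domed, 38 mm high. The point is its centre, 19 mm above the table; its x axis runs along the length. 85 g; grip across the 60 mm width, at mid-length and low on the sides. It may lie either way round.
- cutters_grip (a point): Flush cutters with blue grips, lying flat: 140 mm long, 12 mm thick, 40 mm wide over the grips, jaws 16 mm wide. The point lies on the long middle line, 6 mm above the underside, 80 mm from the jaws' tip and 60 mm from the grips' ends. Its x axis runs along the tool towards the jaws' tip. 62 g; the two grips do not move; grip across both of them at the point.
- tape_centre (a point): Roll of amber tape lying flat: 57 mm diameter, 12 mm high. The point is its centre, 6 mm above its underside. 30 g; round, may face any way; grip across the outside.
- cutout_supply (a point): Floor centre of the rectangular cutout for the power supply: 126 mm along x, 64 mm wide, 13 mm below the foam top. x axis along the insert, away from the robot side. Four equal foam inserts (178 x 92 mm, black, with green cutout floors) lie side by side, in any order, in a fixed aluminium tray 187 x 377 mm, 33 mm high; foam top 30 mm above the table.
- cutout_mouse (a point): Floor centre of the oval cutout for the mouse, in its own insert: 126 mm along x, 74 mm wide, ends rounded, 13 mm below the foam top. x axis along the insert.
- cutout_cutters (a point): Floor point of the tapering cutout for the flush cutters, where their grip point belongs; 13 mm below the foam top; x axis along the insert. 54 mm wide from x = -68 to +30 mm, then narrowing to 30 mm, ending at x = +88: jaws to +x. A finger channel 44 mm wide, 13 mm deep, crosses all four inserts through the four cutout points, square to their x axes, so that fingers can go down beside each thing.
- cutout_tape (a point): Floor centre of the round cutout for the amber tape roll, in its own insert: 70 mm diameter, 13 mm below the foam top. x axis along the insert.

How it is judged:
By the outcome, as a careful person would: the job done as asked, in the order asked, and still so for the second after the job is handed in, with the robot touching nothing.
It also fails if it takes over 120 s, if anything falls off the work surface, if the arm or the gripper's body presses on something with over 40 N, if the wrist force passes 120 N, or if a joint passes its speed limit or range.

## Robot

A 6-joint arm with a two-finger parallel gripper is mounted at the origin on a cart in front of the work surface, level with it; the furniture and walls round the work are solid. World frame = base frame: x ahead of the robot, y to its left, z up, the work surface at z = 0. Lengths are in mm, angles in rad, forces in N, time in s.
With the tool pointing down it reaches from about 325 to 925 mm from the base axis. Payload 3.1 kg.
Tool frame: the origin (TCP) lies at the very end of the fingers, on their centre line; the grasp point (between the pads) lies 19 mm behind it; z points along the fingers, x is the direction in which the jaws open and shut, and the axes are right-handed (so a half turn about z gives the same grasp; the last joint's range is limited). The gripper opens to 85 mm and grips with 20 to 120 N. Pads are 22 mm wide; open, the fingers measure 114 mm over their backs; the gripper's body (76 mm by 85 mm) begins 54 mm behind the grasp point. The pads swing forward as they close: fully open they stand 13 mm farther back than shut.
Start: joints at [-1.273, 0.217, 1.613, -0, 1.311, -0.112], TCP at [249.038, -573.253, 231.3] pointing down, gripper open.
Joint ranges: [-2.75, 2.75], [-0.78, 2.1], [0.31, 2.55], [-1.13, 4.27], [0.13, 2.63], [-2.58, 2.58]. Speed limits (rad/s): [2.79, 2.79, 3.14, 3.14, 3.14, 3.14].

## Interface

Orientations are given as a 3x3 rotation matrix whose columns are the frame's x, y, z axes.
In Python, from station import bot gives the robot as it stands.
- The arm moves only by the shell command python3 -m inch 'ROWS'. ROWS is JSON, a list of rows, each a list of 7 numbers: the shift along the tool's x, y, z in mm, then the turn, a rotation vector about the tool's x, y, z in rad, then the closure, from 0 (fully open) to 1 (shut). In form: [[dx, dy, dz, ax, ay, az, gripper], ...]. A call has exactly 5 rows; each row is the pose to reach, as a shift and turn from the pose commanded when the call began, along the tool's axes at that moment; what a row does not reach only later rows make up. A row lasts 1/8 s, in which the tool goes at most 62.5 mm and 10.7 degrees, less where a joint would pass 70% of its speed; a pose out of reach is approached as far as the arm can. A call with a gripper value outside its range is refused whole. The fingers move at their own pace and stop on an object; the grip force is fixed at half the most. Time passes only in rows, so rows that repeat a pose let the fingers close, or fill a call up. It gives the time, the measured TCP pose, the force and the opening at its end, in the units of the state.
- bot.sense(): the state, without advancing time (a new reading comes with each control period).
- bot.read_camera(name): name is "scene" or "side" or "wrist"; returns the picture (384x512x3 uint8, red, green, blue); there is no depth.
- bot.get_calibration(name): a dict with "fx", "fy", "cx", "cy" (pixels), "world_from_camera" (4x4, takes a point from camera to world coordinates). Camera axes: x right, y down, z forward; pixel columns grow to the right and rows downward; lengths in mm; the calibration is good to about 2 mm. The wrist camera is an equidistant fisheye: a pixel r from the principal point sees the ray r / f radians off the axis. A picture is of the moment at which its call begins: read the wrist's pose just before it. get_calibration takes no time and is no camera call; for the wrist camera it gives the pose at the moment of the call.
- bot.finish_job(): hands the job in, once; it reports no verdict.
The state is a dict: "time_s": time; "joints": joint angles; "joint_vel": joint speeds; "tau": joint torques, N m; "ee_pos": TCP position; "orientation": TCP orientation; "contact_force": force on the tool from outside, world axes, zero at the start; "wrist_torque": the same for the moment, N m; "finger_gap": opening from 0.0 (shut) to 1.0 (fully open).
Only numpy, scipy, OpenCV 4.12 (cv2) and the standard library are available. Lean on these libraries where they do the work, as an engineer would, in place of code of your own. Each camera call takes 0.05 s, during which the arm holds its last target. There are 200 camera calls.

## Working session

There is one attempt and no reset: what is moved stays moved. The work goes in short steps, Python scripts to look and compute and a shell command to move; the robot and the scene stay as the last step left them, time stands still between calls to the robot, and variables do not carry over. Pictures are saved under pics/ and viewed, about 12 in all and at most 16, crops included, and the job is handed in when it is done.

```bash
ls; mkdir -p pics; cat > h.py <<'E'
import numpy as np, cv2
from station import bot
def snap(cam,fn,crop=None,scale=1):
    cal=bot.get_calibration(cam); im=bot.read_camera(cam)
    np.save('pics/'+fn+'.npy',im); np.save('pics/'+fn+'_cal.npy',cal,allow_pickle=True)
    save(fn,fn,crop,scale)
def save(src,fn,crop=None,scale=1):
    im=np.load('pics/'+src+'.npy')
    if crop: im=im[crop[1]:crop[3],crop[0]:crop[2]]
    cv2.imwrite('pics/'+fn+'.png',cv2.resize(im[:,:,::-1],None,fx=scale,fy=scale,interpolation=cv2.INTER_CUBIC))
def px2w(fn,u,v,z):
    c=np.load('pics/'+fn+'_cal.npy',allow_pickle=True).item()
    a=(u-c['cx'])/c['fx'];b=(v-c['cy'])/c['fy']
    T=np.array(c['world_from_camera'])
    if fn.startswith('w'):
        r=np.hypot(a,b); d=np.array([a/r*np.sin(r),b/r*np.sin(r),np.cos(r)]) if r>0 else np.array([0,0,1.])
    else: d=np.array([a,b,1])
    d=T[:3,:3]@d; p=T[:3,3]
    return (p+d*(z-p[2])/d[2])[:2].round(1)
E
python3 - <<'E'
from h import *
s=bot.sense()
for k in ('time_s','ee_pos','orientation','finger_gap','contact_force'): print(k,np.round(s[k],3).tolist())
snap('scene','s0',scale=1.5); snap('side','d0',scale=1.5)
for c in('scene','side','wrist'):
  k=bot.get_calibration(c);print(c,k['fx'],np.round(k['world_from_camera'],2).tolist())
E
```

```text
pics
time_s 0.0
ee_pos [248.774, -572.453, 229.938]
orientation [[0.398, -0.917, -0.001], [-0.917, -0.398, 0.002], [-0.002, -0.0, -1.0]]
finger_gap 0.999
contact_force [0.709, -0.324, -0.259]
scene 346.62259353920217 [[-0.87, -0.33, 0.36, 125.12], [-0.49, 0.59, -0.65, 752.92], [-0.0, -0.74, -0.67, 831.8], [0.0, 0.0, 0.0, 1.0]]
side 407.7884979434417 [[-0.99, -0.09, 0.14, 379.07], [-0.17, 0.61, -0.78, 866.2], [-0.02, -0.79, -0.61, 707.06], [0.0, 0.0, 0.0, 1.0]]
wrist 297.3186396354542 [[0.4, -0.88, -0.27, 315.44], [-0.92, -0.38, -0.11, -544.0], [-0.0, 0.29, -0.96, 372.45], [0.0, 0.0, 0.0, 1.0]]
```

View pics/s0.png

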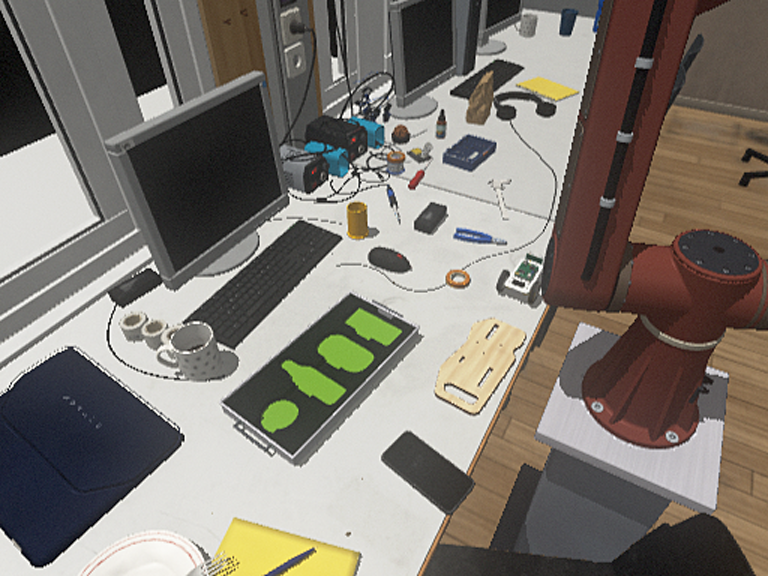

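View pics/d0.png

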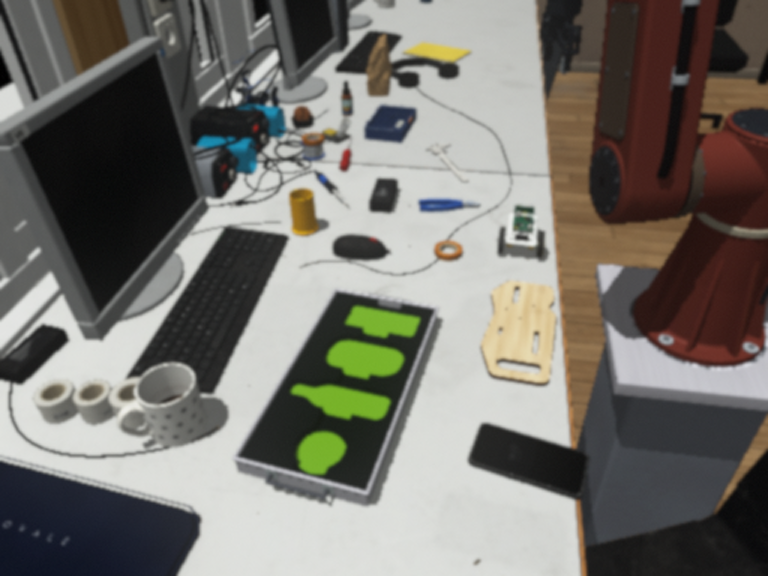

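The scene view shows the supply (1.5x px 430,217), cutters (480,236), mouse (390,260), tape (458,279), and the tray with four cutouts. Left to right these are round, tapering, oval and rectangular. I'll enlarge both areas.

```bash
python3 - <<'E'
from h import *
save('s0','s0a',(215,125,365,200),5); save('s0','s0b',(140,190,290,310),5)
E
```

```text
(no output)
```

View pics/s0a.png

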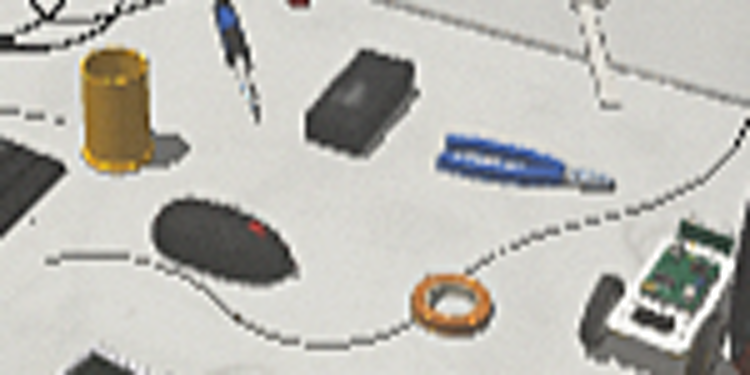

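View pics/s0b.png

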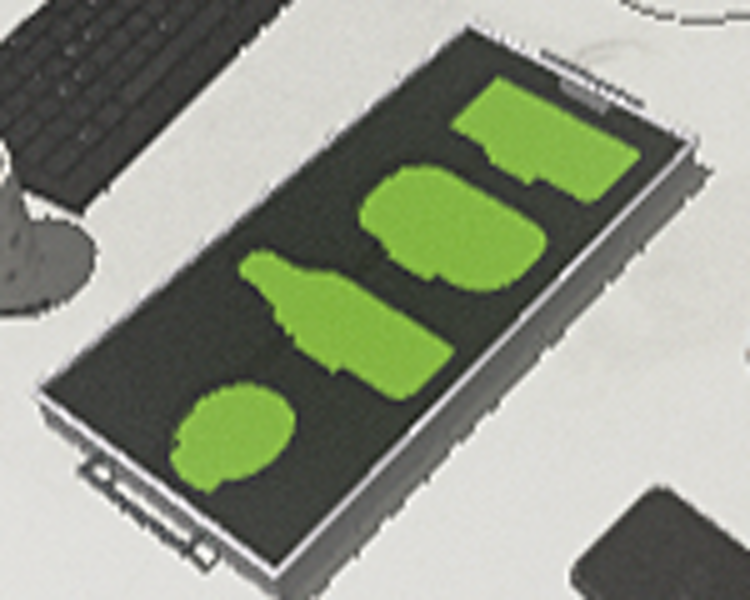

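```bash
python3 - <<'E'
from h import *
B=lambda u,v,z:px2w('s0',140+u/5-.4,190+v/5-.4,z)
A=lambda u,v,z:px2w('s0',215+u/5-.4,125+v/5-.4,z)
print('tray',[B(*p,33).tolist() for p in((40,388),(468,28),(693,142),(278,572))])
print('sup rect floor: corners', [B(*p,17).tolist() for p in((640,152),(597,203))],'top-edge',[B(*p,30).tolist() for p in((450,125),(597,203))])
print('mouse cut extents',[B(*p,17).tolist() for p in((360,215),(547,240),(420,165),(485,291))])
print('cutters',[B(*p,17).tolist() for p in((240,262),(453,350),(400,400),(330,272))])
print('tape',[B(*p,17).tolist() for p in((235,435),)])
print('supply top',[A(*p,30).tolist() for p in((362,50),(415,60),(358,132),(306,118))],'mouse',[A(*p,10).tolist() for p in((155,230),(298,270))],A(222,240,19))
print('cut',[A(*p,6).tolist() for p in((440,155),(613,186))],'tape',A(452,305,6))
E
```

```text
tray [[671.0, 406.5], [621.5, 42.9], [440.4, 63.0], [488.5, 431.9]]
sup rect floor: corners [[472.4, 73.7], [475.3, 125.0]] top-edge [[584.4, 123.3], [469.7, 135.0]]
mouse cut extents [[598.5, 205.4], [487.3, 166.1], [589.3, 152.2], [499.5, 218.0]]
cutters [[640.1, 271.5], [492.9, 263.4], [500.2, 306.8], [588.2, 251.2]]
tape [[566.6, 370.4]]
supply top [[626.9, -387.4], [581.7, -395.3], [578.4, -279.6], [622.9, -276.5]] mouse [[668.2, -116.3], [552.3, -127.4]] [ 612.8 -120.9]
cut [[520.9, -314.2], [386.2, -342.8]] tape [ 439.3 -151.1]
```

```bash
python3 -m inch '[[-23,-56,0,0,0,0,0],[-46,-112,0,0,0,0,0],[-69,-168,0,0,0,0,0],[-92,-224,0,0,0,0,0],[-115,-280,0,0,0,0,0]]'
python3 -m inch '[[-11,-27,0,0,0,-0.185,0],[-22,-54,0,0,0,-0.37,0],[-33,-81,0,0,0,-0.555,0],[-45,-108,0,0,0,-0.74,0],[-56,-133,0,0,0,-0.92,0]]'
python3 -m inch '[[0,0,0,0,0,-0.12,0],[0,0,0,0,0,-0.24,0],[0,0,0,0,0,-0.24,0],[0,0,0,0,0,-0.24,0],[0,0,0,0,0,-0.24,0]]'
python3 - <<'E'
from h import *
s=bot.sense();print(s['time_s'],np.round(s['ee_pos'],1),np.round(s['orientation'],3).tolist(),np.round(s['joints'],2))
snap('wrist','w1',scale=1.5)
E
```

```text
time_s: 0.72
ee_pos: [460.9, -354.4, 230.8]
orientation: [[0.398, -0.917, -0.0], [-0.917, -0.398, 0.0], [-0.001, 0.0, -1.0]]
contact_force: [0.4, -0.5, -0.2]
finger_gap: 1.003
time_s: 1.35
ee_pos: [560.0, -250.8, 230.6]
orientation: [[0.973, -0.233, -0.001], [-0.233, -0.973, 0.001], [-0.001, -0.0, -1.0]]
contact_force: [1.1, -0.2, -1.0]
finger_gap: 0.999
time_s: 1.98
ee_pos: [559.6, -251.9, 231.2]
orientation: [[1.0, -0.002, -0.0], [-0.002, -1.0, 0.0], [-0.0, -0.0, -1.0]]
contact_force: [0.1, 0.2, -0.3]
finger_gap: 1.004
1.975 [ 559.6 -251.9  231.2] [[1.0, -0.002, -0.0], [-0.002, -1.0, 0.0], [-0.0, -0.0, -1.0]] [-0.54  0.19  1.64  0.    1.31 -0.54]
```

View pics/w1.png

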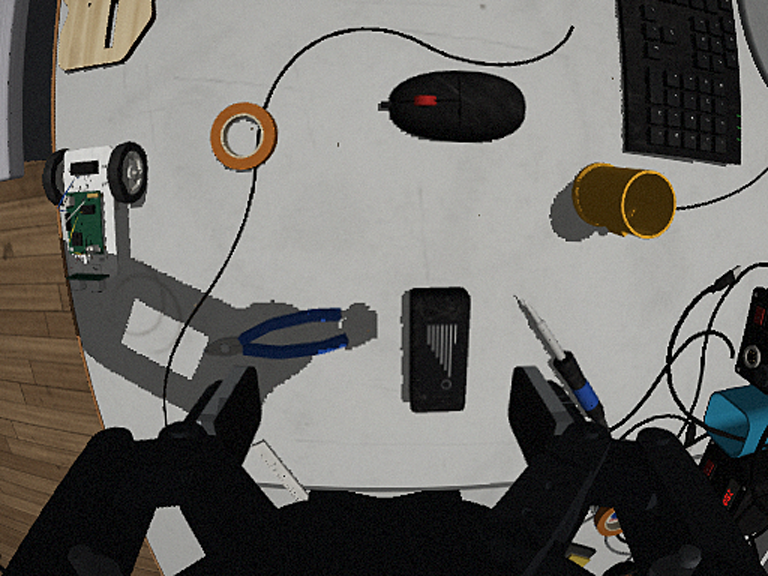

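```bash
cat >> h.py <<'E'
P=lambda fn,u,v,z:px2w(fn,(u-.25)/1.5,(v-.25)/1.5,z)
E
python3 - <<'E'
from h import *
S=np.array([P('w1',*p,30) for p in((411,288),(469,289),(465,411),(410,411))]);print('sup',S.tolist(),S.mean(0))
print('mouse x ends z12',P('w1',388,104,12),P('w1',525,107,12),'sides z15',P('w1',455,71,15),P('w1',455,142,15))
print('tape',P('w1',244,136,9),[P('w1',*p,6).tolist() for p in((211,135),(277,137),(244,102),(244,170))])
print('cut tip',P('w1',208,346,6),'ends',P('w1',340,314,8),P('w1',347,341,8),'wide near grip pt',P('w1',283,316,8),P('w1',290,356,8))
E
```

```text
sup [[579.6, -278.1], [626.9, -278.9], [631.2, -394.2], [581.0, -392.9]] [ 604.675 -336.025]
mouse x ends z12 [ 561.4 -131. ] [ 673.8 -128.7] sides z15 [ 614.7 -102.8] [ 614.7 -161.4]
tape [ 442.1 -152.5] [[411.0, -148.9], [470.0, -155.0], [441.5, -123.0], [440.4, -181.2]]
cut tip [ 390.6 -341.7] ends [ 519.5 -307.9] [ 524.8 -333.4] wide near grip pt [ 468.3 -310. ] [ 471.7 -348.9]
```

```bash
python3 -m inch '[[15,28,40,0,0,0,0.15],[30,56,80,0,0,0,0.15],[45,84,120,0,0,0,0.15],[45,84,150,0,0,0,0.15],[45,84,150,0,0,0,0.15]]'
python3 -m inch '[[0,0,25,0,0,0,0.15],[0,0,50,0,0,0,0.15],[0,0,65,0,0,0,0.15],[0,0,78,0,0,0,0.15],[0,0,78,0,0,0,0.15]]'
```

```text
time_s: 2.65
ee_pos: [601.9, -334.5, 77.1]
orientation: [[1.0, -0.002, -0.007], [-0.002, -1.0, 0.005], [-0.007, -0.005, -1.0]]
contact_force: [-1.4, 0.7, -0.2]
finger_gap: 0.853
time_s: 3.28
ee_pos: [604.2, -335.5, 2.7]
orientation: [[1.0, -0.001, -0.001], [-0.001, -1.0, 0.001], [-0.001, -0.001, -1.0]]
contact_force: [1.0, 1.0, 0.9]
finger_gap: 0.849
```

Close on it, then lift slightly.

```bash
python3 -m inch '[[0,0,0,0,0,0,0.6],[0,0,0,0,0,0,0.8],[0,0,0,0,0,0,0.8],[0,0,0,0,0,0,0.8],[0,0,0,0,0,0,0.8]]'
python3 -m inch '[[0,0,-10,0,0,0,0.8],[0,0,-40,0,0,0,0.8],[0,0,-90,0,0,0,0.8],[0,0,-140,0,0,0,0.8],[0,0,-140,0,0,0,0.8]]'
```

```text
time_s: 3.9
ee_pos: [605.9, -336.7, 4.9]
orientation: [[1.0, -0.001, 0.002], [-0.001, -1.0, -0.002], [0.002, 0.002, -1.0]]
contact_force: [0.9, -0.2, 4.8]
finger_gap: 0.573
time_s: 4.53
ee_pos: [607.6, -338.0, 149.5]
orientation: [[1.0, -0.001, 0.009], [-0.001, -1.0, -0.006], [0.009, 0.006, -1.0]]
contact_force: [-0.3, -0.2, -1.3]
finger_gap: 0.572
```

```bash
python3 -m inch '[[-7,-52,-10,0,0,0,0.8],[-14,-104,-20,0,0,0,0.8],[-21,-156,-30,0,0,0,0.8],[-28,-208,-40,0,0,0,0.8],[-35,-260,-50,0,0,0,0.8]]'
python3 -m inch '[[-7,-52,0,0,0,0,0.8],[-14,-104,0,0,0,0,0.8],[-21,-156,0,0,0,0,0.8],[-28,-208,0,0,0,0,0.8],[-33,-258,0,0,0,0,0.8]]'
python3 -m inch '[[0,0,0,0,0,-0.18,0.8],[0,0,0,0,0,-0.36,0.8],[0,0,0,0,0,-0.54,0.8],[0,0,0,0,0,-0.72,0.8],[0,0,0,0,0,-0.9,0.8]]'
python3 -m inch '[[0,0,0,0,0,-0.18,0.8],[0,0,0,0,0,-0.36,0.8],[0,0,0,0,0,-0.54,0.8],[0,0,0,0,0,-0.54,0.8],[0,0,0,0,0,-0.54,0.8]]'
python3 - <<'E'
from h import *
snap('wrist','w2',scale=1.5)
E
```

```text
time_s: 5.15
ee_pos: [567.6, -73.8, 190.9]
orientation: [[1.0, -0.001, -0.005], [-0.001, -1.0, 0.001], [-0.005, -0.001, -1.0]]
contact_force: [0.6, 0.4, -2.7]
finger_gap: 0.574
time_s: 5.78
ee_pos: [534.7, 183.4, 190.7]
orientation: [[1.0, -0.001, -0.005], [-0.001, -1.0, -0.001], [-0.005, 0.001, -1.0]]
contact_force: [1.3, -0.5, -1.9]
finger_gap: 0.568
time_s: 6.4
ee_pos: [535.1, 181.7, 190.5]
orientation: [[0.618, 0.786, -0.005], [0.786, -0.618, -0.001], [-0.004, -0.003, -1.0]]
contact_force: [0.4, 0.8, -2.1]
finger_gap: 0.572
time_s: 7.02
ee_pos: [536.2, 181.9, 191.9]
orientation: [[0.134, 0.991, -0.003], [0.991, -0.134, -0.001], [-0.001, -0.002, -1.0]]
contact_force: [-0.2, 0.5, -2.5]
finger_gap: 0.569
```

View pics/w2.png

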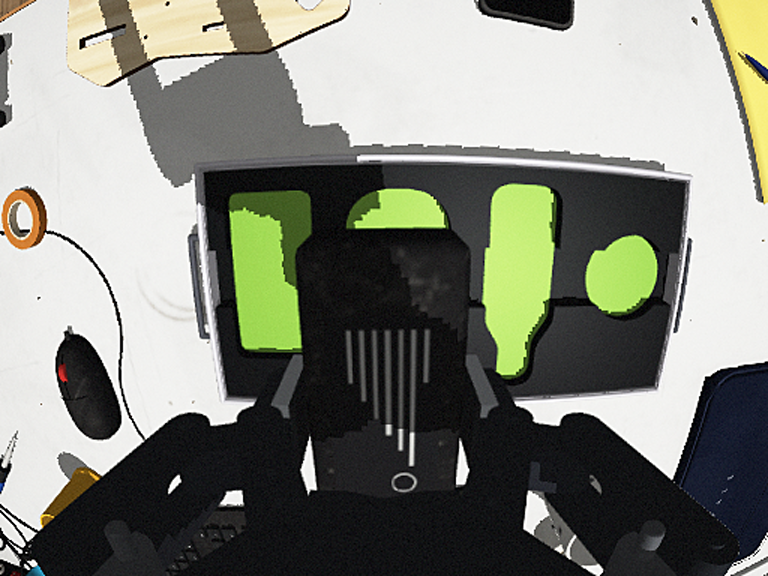

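```bash
python3 - <<'E'
from h import *
c=np.load('pics/w2_cal.npy',allow_pickle=True).item();print(np.round(c['world_from_camera'],2).tolist(),c['cx'],c['cy'])
Q=lambda l,z:print(z,[P('w2',*p,z).tolist() for p in l])
T=np.array([P('w2',*p,33) for p in((197,164),(690,177),(657,391),(228,400))]);print(T.tolist(),T.mean(0))
for z in(17,30): Q([(229,193),(311,191),(243,350),(300,352)],z)
print('cutters robot end, far end');Q([(497,184),(550,186),(500,379),(524,376)],17);Q([(497,184),(550,186),(500,379),(524,376)],30)
print('channel far edge');Q([(217,305),(668,303)],17);Q([(217,305),(668,303)],30)
print('tape l r top bottom');Q([(586,276),(657,276),(630,235),(618,313)],17)
Q([(586,276),(657,276),(630,235),(618,313)],30)
E
```

```text
[[0.13, 0.95, 0.28, 463.1], [0.99, -0.13, -0.04, 191.44], [-0.0, 0.28, -0.96, 334.44], [0.0, 0.0, 0.0, 1.0]] 256.1163851399217 195.30763780410007
[[439.5, 60.4], [489.0, 431.1], [674.2, 407.6], [624.4, 41.0]] [556.775 235.025]
17 [[464.8, 75.3], [474.0, 136.7], [588.4, 59.2], [595.4, 106.0]]
30 [[464.7, 80.0], [473.6, 138.9], [583.3, 64.6], [589.9, 109.5]]
cutters robot end, far end
17 [[485.9, 269.7], [490.9, 310.6], [641.5, 262.2], [642.3, 282.9]]
30 [[485.0, 266.5], [489.7, 305.7], [634.2, 259.3], [634.9, 279.1]]
channel far edge
17 [[548.4, 46.6], [598.0, 421.1]]
30 [[544.9, 52.5], [592.5, 411.6]]
tape l r top bottom
17 [[563.5, 337.6], [572.0, 407.3], [534.5, 379.1], [599.3, 368.4]]
30 [[559.4, 331.7], [567.5, 398.4], [531.6, 371.4], [593.7, 361.1]]
```

```bash
python3 -m inch '[[-28,2,35,0,0,0,0.8],[-56,4,70,0,0,0,0.8],[-82,6,105,0,0,0,0.8],[-82,6,122,0,0,0,0.8],[-82,6,122,0,0,0,0.8]]'
python3 -m inch '[[0,0,0,0,0,0,0.8],[0,0,0,0,0,0,0.8],[0,0,0,0,0,0,0.8],[0,0,0,0,0,0,0.8],[0,0,0,0,0,0,0.8]]'
python3 - <<'E'
from h import *
snap('side','d1',(140,160,340,340),4)
E
```

```text
time_s: 7.7
ee_pos: [531.1, 100.4, 69.9]
orientation: [[0.133, 0.991, -0.003], [0.991, -0.133, 0.0], [-0.0, -0.003, -1.0]]
contact_force: [-0.2, -0.0, -2.0]
finger_gap: 0.572
time_s: 8.32
ee_pos: [532.4, 100.1, 71.5]
orientation: [[0.131, 0.991, 0.0], [0.991, -0.131, 0.0], [0.0, 0.0, -1.0]]
contact_force: [0.3, 0.3, -1.6]
finger_gap: 0.572
```

View pics/d1.png

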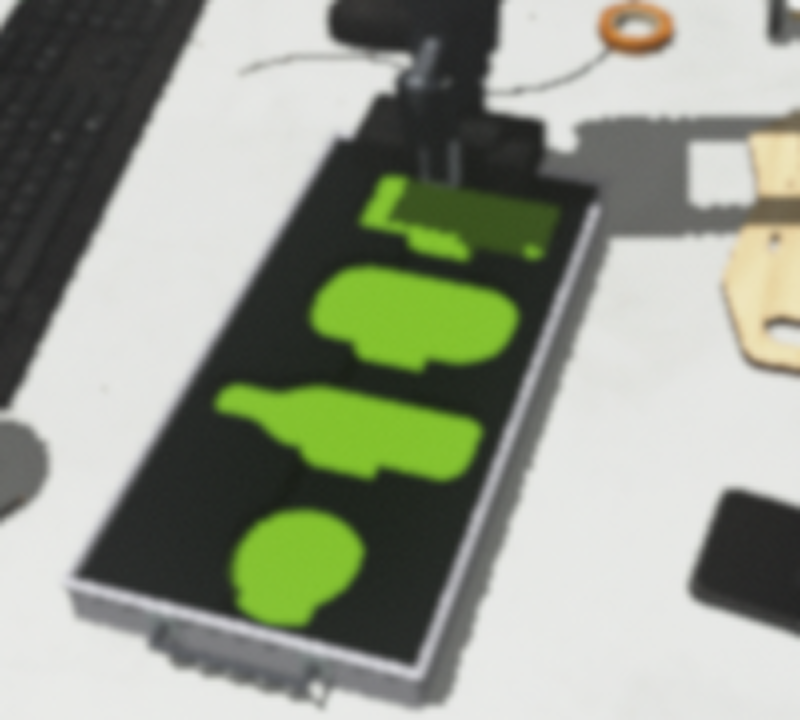

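```bash
python3 -m inch '[[-1,-1,12,0,0,0,0.8],[-1,-1,24,0,0,0,0.8],[-1,-1,36,0,0,0,0.8],[-1,-1,42,0,0,0,0.8],[-1,-1,47,0,0,0,0.8]]'
python3 -m inch '[[0,0,0,0,0,0,0.8],[0,0,0,0,0,0,0.8],[0,0,0,0,0,0,0.8],[0,0,0,0,0,0,0.8],[0,0,0,0,0,0,0.8]]'
```

```text
time_s: 9.0
ee_pos: [531.0, 99.2, 23.6]
orientation: [[0.131, 0.991, -0.001], [0.991, -0.131, -0.0], [-0.0, -0.001, -1.0]]
contact_force: [0.3, -0.3, -1.3]
finger_gap: 0.574
time_s: 9.62
ee_pos: [531.3, 99.2, 24.5]
orientation: [[0.131, 0.991, 0.0], [0.991, -0.131, 0.0], [0.0, 0.0, -1.0]]
contact_force: [0.2, 0.4, -0.9]
finger_gap: 0.574
```

```bash
python3 -m inch '[[0,0,2,0,0,0,0.8],[0,0,2,0,0,0,0.8],[0,0,2,0,0,0,0.34],[0,0,2,0,0,0,0.34],[0,0,2,0,0,0,0.34]]'
python3 -m inch '[[0,0,-5,0,0,0,0.34],[0,0,-20,0,0,0,0.34],[0,0,-50,0,0,0,0.3],[0,0,-100,0,0,0,0],[0,0,-150,0,0,0,0]]'
```

```text
time_s: 10.25
ee_pos: [531.5, 99.2, 22.6]
orientation: [[0.131, 0.991, 0.001], [0.991, -0.131, 0.0], [0.0, 0.001, -1.0]]
contact_force: [-0.4, -0.2, 0.2]
finger_gap: 0.659
time_s: 10.88
ee_pos: [531.1, 99.2, 174.7]
orientation: [[0.131, 0.991, 0.001], [0.991, -0.131, 0.0], [0.0, 0.001, -1.0]]
contact_force: [-0.0, -0.0, 0.6]
finger_gap: 0.999
```

```bash
python3 -m inch '[[-54,27,0,0,0,-0.04,0],[-109,54,0,0,0,-0.08,0],[-163,81,0,0,0,-0.12,0],[-218,108,0,0,0,-0.15,0],[-218,108,0,0,0,-0.15,0]]'
python3 -m inch '[[0,0,30,0,0,0,0],[0,0,30,0,0,0,0],[0,0,30,0,0,0,0],[0,0,30,0,0,0,0],[0,0,30,0,0,0,0]]'
python3 - <<'E'
from h import *
snap('wrist','w3',scale=1.5)
E
```

```text
time_s: 11.5
ee_pos: [611.0, -135.7, 174.0]
orientation: [[-0.013, 1.0, 0.003], [1.0, 0.013, -0.002], [-0.002, 0.003, -1.0]]
contact_force: [-0.5, 2.1, 0.4]
finger_gap: 1.003
time_s: 12.12
ee_pos: [610.3, -130.9, 143.5]
orientation: [[-0.019, 1.0, 0.002], [1.0, 0.019, -0.001], [-0.001, 0.002, -1.0]]
contact_force: [0.7, 0.4, 0.7]
finger_gap: 1.0
```

View pics/w3.png

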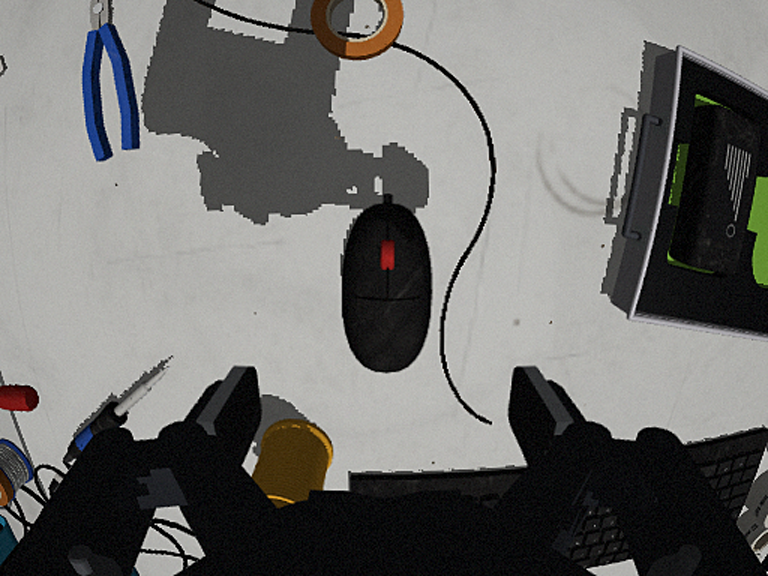

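```bash
python3 - <<'E'
from h import *
print([P('w3',*p).tolist() for p in((387,196,10),(387,204,10),(386,372,19),(342,290,14),(432,290,14),(343,270,14),(431,270,14))])
print('supply top corners',[P('w3',*p,47).tolist() for p in((706,101),(670,259),(736,275))])
E
```

```text
[[556.6, -130.9], [561.5, -130.8], [671.2, -129.3], [616.2, -158.4], [615.1, -101.1], [603.1, -157.7], [602.0, -102.3]]
supply top corners [[477.0, 69.6], [581.8, 49.3], [589.8, 115.1]]
```

```bash
python3 -m inch '[[1,5,30,0,0,0,0],[1,5,60,0,0,0,0],[1,5,90,0,0,0,0],[1,5,115,0,0,0,0],[1,5,130,0,0,0,0]]'
python3 -m inch '[[0,0,5,0,0,0,0],[0,0,9,0,0,0,0],[0,0,9,0,0,0,0.15],[0,0,9,0,0,0,0.25],[0,0,9,0,0,0,0.7]]'
python3 -m inch '[[0,0,0,0,0,0,0.7],[0,0,0,0,0,0,0.7],[0,0,0,0,0,0,0.7],[0,0,0,0,0,0,0.7],[0,0,0,0,0,0,0.7]]'
```

```text
time_s: 12.8
ee_pos: [613.9, -129.7, 11.0]
orientation: [[-0.018, 1.0, -0.002], [1.0, 0.018, 0.001], [0.001, -0.002, -1.0]]
contact_force: [-0.4, 0.2, 0.5]
finger_gap: 1.0
time_s: 13.42
ee_pos: [615.7, -130.2, 5.1]
orientation: [[-0.018, 1.0, 0.002], [1.0, 0.018, -0.0], [-0.0, 0.002, -1.0]]
contact_force: [-0.7, 0.5, 0.6]
finger_gap: 0.61
time_s: 14.05
ee_pos: [615.8, -130.2, 5.0]
orientation: [[-0.018, 1.0, 0.002], [1.0, 0.018, -0.0], [-0.0, 0.002, -1.0]]
contact_force: [-1.1, 0.1, 5.8]
finger_gap: 0.613
```

```bash
python3 -m inch '[[0,0,-10,0,0,0,0.7],[0,0,-30,0,0,0,0.7],[0,0,-60,0,0,0,0.7],[0,0,-100,0,0,0,0.7],[0,0,-140,0,0,0,0.7]]'
python3 - <<'E'
from h import *
snap('wrist','w4',(100,100,400,384),2)
E
```

```text
time_s: 14.68
ee_pos: [614.5, -130.0, 145.5]
orientation: [[-0.018, 1.0, 0.001], [1.0, 0.018, -0.0], [-0.0, 0.001, -1.0]]
contact_force: [-0.2, 0.1, -0.2]
finger_gap: 0.615
```

View pics/w4.png

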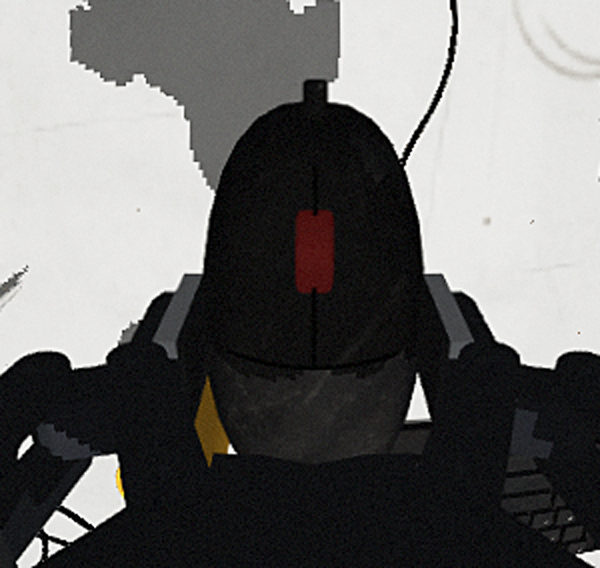

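```bash
python3 -m inch '[[58,-12,0,0,0,0,0.7],[116,-24,0,0,0,0,0.7],[174,-36,0,0,0,0,0.7],[232,-48,0,0,0,0,0.7],[290,-59,0,0,0,0,0.7]]'
python3 -m inch '[[32,-7,0,0,0,0.08,0.7],[32,-7,0,0,0,0.15,0.7],[32,-7,0,0,0,0.15,0.7],[32,-7,40,0,0,0.15,0.7],[32,-7,80,0,0,0.15,0.7]]'
python3 -m inch '[[0,0,0,0,0,0,0.7],[0,0,0,0,0,0,0.7],[0,0,0,0,0,0,0.7],[0,0,0,0,0,0,0.7],[0,0,0,0,0,0,0.7]]'
python3 - <<'E'
from h import *
s=bot.sense();p=s['ee_pos'];R=np.array(s['orientation']);print(R.T@(np.array([543,190.4,23])-p))
snap('wrist','w5',scale=1.5)
E
```

```text
time_s: 15.35
ee_pos: [549.9, 160.6, 144.3]
orientation: [[-0.018, 1.0, 0.002], [1.0, 0.018, 0.0], [0.0, 0.002, -1.0]]
contact_force: [0.2, 0.2, -0.3]
finger_gap: 0.611
time_s: 15.98
ee_pos: [544.1, 190.4, 63.9]
orientation: [[0.131, 0.991, 0.003], [0.991, -0.131, 0.001], [0.001, 0.003, -1.0]]
contact_force: [-0.4, -0.4, -0.9]
finger_gap: 0.615
time_s: 16.6
ee_pos: [543.4, 190.9, 64.3]
orientation: [[0.131, 0.991, 0.002], [0.991, -0.131, 0.0], [0.001, 0.002, -1.0]]
contact_force: [0.8, -1.4, -0.0]
finger_gap: 0.613
[-0.58604275 -0.3565224  41.27200876]
```

View pics/w5.png

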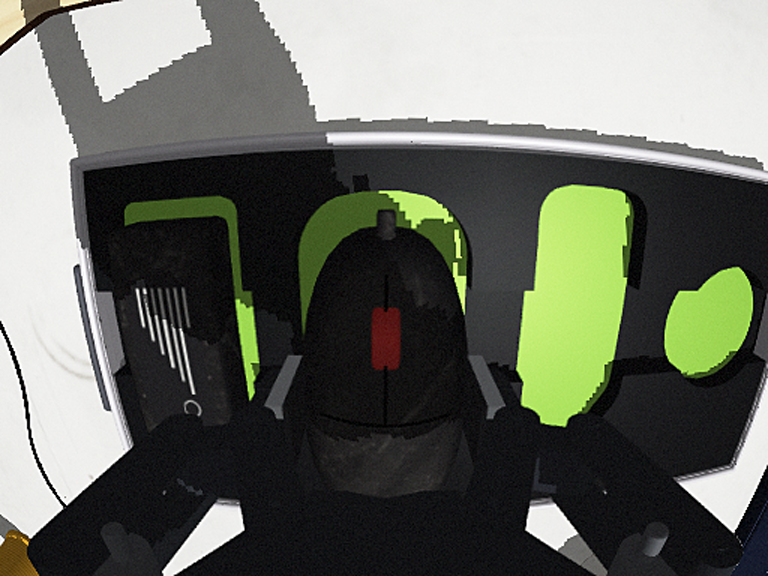

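```bash
python3 - <<'E'
from h import *
th=np.radians(-7.4);R=np.array([[np.cos(th),np.sin(th)],[-np.sin(th),np.cos(th)]])
t=lambda u,v,z:(R@(P('w5',u,v,z)-[548.9,236])).round(1).tolist()
print('supply top',[t(*p,47) for p in((110,222),(232,219),(145,430),(238,415))])
print('supply cut near floor',[t(*p,17) for p in((125,206),(232,197))])
print('mouse cutout near', t(388,192,17),t(388,192,30),'left',t(299,262,17),'right',t(468,262,30), 'nub tip',[t(387,209,z) for z in(62,70,75)])
E
```

```text
supply top [[-56.8, -158.5], [-54.9, -102.7], [42.5, -161.2], [29.4, -109.9]]
supply cut near floor [[-60.7, -169.6], [-61.2, -112.8]]
mouse cutout near [-61.5, -44.3] [-62.3, -44.4] left [-31.3, -83.5] right [-34.1, -11.6] nub tip [[-58.9, -45.0], [-59.7, -45.1], [-60.2, -45.0]]
```

```bash
python3 - <<'E'
from h import *
im=np.load('pics/w5.npy');im=np.clip(255*(im/255.)**0.45,0,255).astype('uint8')
np.save('pics/w5g.npy',im)
save('w5g','w5c',(40,90,240,340),2.4*1)
E
```

```text
(no output)
```

View pics/w5c.png

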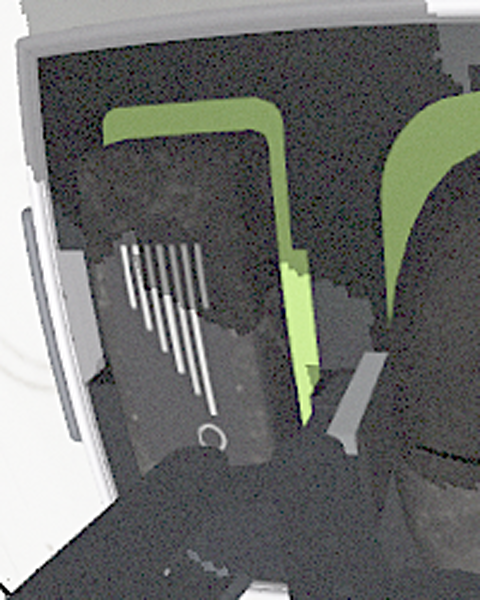

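```bash
python3 - <<'E'
from h import *
th=np.radians(-7.4);R=np.array([[np.cos(th),np.sin(th)],[-np.sin(th),np.cos(th)]])
t=lambda u,v,z:(R@(px2w('w5',40+u/2.4,90+v/2.4,z)-[548.9,236])).round(1).tolist()
for z in (47,60):print('top',[t(*p,z) for p in((82,152),(248,145),(142,470),(250,465))])
print('bottom right near',t(270,138,17),t(270,138,30),'right edge low',t(303,420,17))
E
```

```text
top [[-53.3, -158.2], [-52.6, -109.7], [41.7, -158.7], [36.1, -121.5]]
top [[-55.0, -149.0], [-54.4, -104.5], [32.2, -149.4], [27.2, -115.3]]
bottom right near [-50.3, -114.9] [-51.9, -110.2] right edge low [38.0, -114.1]
```

```bash
python3 -m inch '[[-0.5,0.7,10,0,0,0,0.7],[-0.5,0.7,20,0,0,0,0.7],[-0.5,0.7,30,0,0,0,0.7],[-0.5,0.7,36,0,0,0,0.7],[-0.5,0.7,40,0,0,0,0.7]]'
python3 -m inch '[[0,0,0,0,0,0,0.7],[0,0,1,0,0,0,0.7],[0,0,2,0,0,0,0.7],[0,0,2,0,0,0,0.7],[0,0,2,0,0,0,0.7]]'
```

```text
time_s: 17.27
ee_pos: [543.0, 190.1, 22.5]
orientation: [[0.131, 0.991, -0.001], [0.991, -0.131, -0.0], [-0.0, -0.001, -1.0]]
contact_force: [0.8, -0.2, -1.2]
finger_gap: 0.611
time_s: 17.9
ee_pos: [543.8, 190.3, 22.0]
orientation: [[0.131, 0.991, 0.001], [0.991, -0.131, 0.0], [0.0, 0.001, -1.0]]
contact_force: [-1.0, -0.7, 3.1]
finger_gap: 0.61
```

```bash
python3 -m inch '[[0,0,0,0,0,0,0.25],[0,0,0,0,0,0,0.25],[0,0,0,0,0,0,0.25],[0,0,-8,0,0,0,0.22],[0,0,-25,0,0,0,0.2]]'
python3 -m inch '[[0,0,-30,0,0,0,0.2],[0,0,-60,0,0,0,0.1],[0,0,-100,0,0,0,0],[0,0,-140,0,0,0,0],[0,0,-140,0,0,0,0]]'
python3 - <<'E'
from h import *
snap('wrist','w6',scale=1.5)
s=bot.sense();p=s['ee_pos'];R=np.array(s['orientation'])
# cutters grip point from w1 : tip->ends mid
tip=np.array([390.6,-341.7]);e=np.array([522.1,-320.6]);d=(tip-e)/np.linalg.norm(tip-e)
g=tip-80*d;print('len',np.linalg.norm(tip-e),'dir',d,'deg',np.degrees(np.arctan2(d[1],d[0])),'g',g, R.T@(np.r_[g,150]-p))
E
```

```text
time_s: 18.52
ee_pos: [542.6, 190.0, 46.3]
orientation: [[0.131, 0.991, -0.002], [0.991, -0.131, -0.0], [-0.001, -0.002, -1.0]]
contact_force: [0.7, 0.1, 0.6]
finger_gap: 0.798
time_s: 19.15
ee_pos: [547.0, 191.0, 192.9]
orientation: [[0.131, 0.991, 0.011], [0.991, -0.131, 0.002], [0.004, 0.011, -1.0]]
contact_force: [0.5, -0.7, 0.4]
finger_gap: 1.003
len 133.1820558483762 dir [-0.98737025 -0.15842975] deg -170.88423487857852 g [ 469.58962013 -329.02561989] [-525.13878729   -6.95976495   38.80502228]
```

View pics/w6.png

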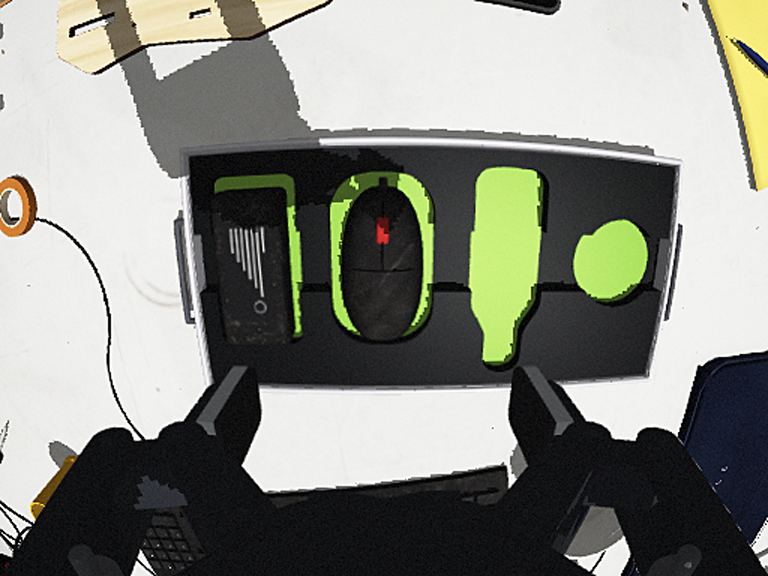

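```bash
python3 -m inch '[[-60,-1,8,0,0,0,0],[-120,-2,16,0,0,0,0],[-180,-3,24,0,0,0,0],[-240,-4,30,0,0,0,0],[-300,-4,36,0,0,0,0]]'
python3 -m inch '[[-45,0,0,0,0,0.18,0],[-90,0,0,0,0,0.36,0],[-135,-1,0,0,0,0.54,0],[-180,-2,0,0,0,0.72,0],[-225,-3,0,0,0,0.9,0]]'
python3 -m inch '[[0,0,0,0,0,0.18,0],[0,0,0,0,0,0.36,0],[0,0,0,0,0,0.54,0],[0,0,0,0,0,0.72,0],[0,0,0,0,0,0.9,0]]'
python3 -m inch '[[0,0,0,0,0,0.18,0],[0,0,0,0,0,0.36,0],[0,0,0,0,0,0.54,0],[0,0,0,0,0,0.72,0],[0,0,0,0,0,0.9,0]]'
python3 -m inch '[[0,0,0,0,0,0.15,0],[0,0,0,0,0,0.15,0],[0,0,0,0,0,0.15,0],[0,0,0,0,0,0.15,0],[0,0,0,0,0,0.15,0]]'
python3 - <<'E'
from h import *
snap('wrist','w7',(80,40,440,384),2)
E
```

```text
time_s: 19.82
ee_pos: [498.3, -108.0, 148.9]
orientation: [[0.131, 0.991, -0.002], [0.991, -0.131, 0.001], [0.001, -0.002, -1.0]]
contact_force: [0.9, 0.4, 0.1]
finger_gap: 1.0
time_s: 20.45
ee_pos: [466.1, -330.0, 148.9]
orientation: [[0.861, 0.508, -0.002], [0.508, -0.861, 0.002], [-0.001, -0.003, -1.0]]
contact_force: [1.5, -0.8, -0.3]
finger_gap: 0.997
time_s: 21.08
ee_pos: [466.4, -328.4, 148.8]
orientation: [[0.933, -0.359, -0.002], [-0.359, -0.933, 0.002], [-0.003, -0.001, -1.0]]
contact_force: [0.1, 0.1, 0.0]
finger_gap: 1.0
time_s: 21.7
ee_pos: [466.4, -328.4, 148.8]
orientation: [[0.299, -0.954, -0.002], [-0.954, -0.299, 0.002], [-0.003, 0.002, -1.0]]
contact_force: [0.6, 0.0, -0.0]
finger_gap: 1.001
time_s: 22.32
ee_pos: [467.4, -329.4, 150.3]
orientation: [[0.16, -0.987, -0.0], [-0.987, -0.16, 0.0], [-0.0, 0.0, -1.0]]
contact_force: [-0.6, 0.3, -0.4]
finger_gap: 0.999
```

View pics/w7.png

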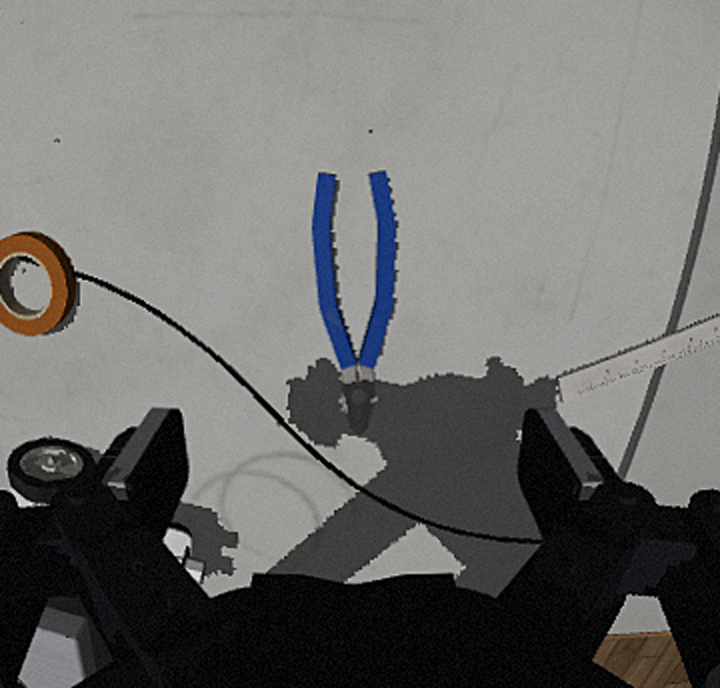

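```bash
python3 - <<'E'
from h import *
q=lambda u,v,z:px2w('w7',80+u/2-.25,40+v/2-.25,z)
tip=q(361,434,5);e=(q(327,173,9)+q(378,171,9))/2;print(tip,e)
d=(tip-e)/np.linalg.norm(tip-e);g1=tip-80*d;g2=e+60*d
print(np.linalg.norm(tip-e),np.degrees(np.arctan2(d[1],d[0])),g1,g2,[q(u,v,9).tolist() for u,v in((314,230),(397,230))])
s=bot.sense();print(np.array(s['orientation']).T@(np.r_[(g1+g2)/2,4]-s['ee_pos']))
E
```

```text
[ 384.6 -347.6] [ 522.4  -320.65]
140.41062103701412 -168.93415031162 [ 463.11257917 -332.24503622] [ 463.51556563 -332.16622283] [[491.8, -306.8], [498.2, -346.3]]
[  2.16119891   4.50091037 146.30206081]
```

```bash
python3 -m inch '[[2,4.5,30,0,0,-0.033,0.3],[2,4.5,60,0,0,-0.033,0.3],[2,4.5,90,0,0,-0.033,0.3],[2,4.5,115,0,0,-0.033,0.3],[2,4.5,135,0,0,-0.033,0.3]]'
python3 -m inch '[[0,0,5,0,0,0,0.3],[0,0,9,0,0,0,0.3],[0,0,11,0,0,0,0.3],[0,0,11,0,0,0,0.3],[0,0,11,0,0,0,0.3]]'
```

```text
time_s: 23.0
ee_pos: [463.1, -331.8, 14.2]
orientation: [[0.192, -0.981, -0.001], [-0.981, -0.192, 0.0], [-0.001, 0.0, -1.0]]
contact_force: [-0.7, -1.0, 0.2]
finger_gap: 0.7
time_s: 23.62
ee_pos: [463.7, -332.4, 4.9]
orientation: [[0.192, -0.981, 0.001], [-0.981, -0.192, -0.001], [0.001, -0.001, -1.0]]
contact_force: [-0.4, -1.3, 1.1]
finger_gap: 0.7
```

```bash
python3 -m inch '[[0,0,2,0,0,0,0.4],[0,0,2,0,0,0,0.6],[0,0,2,0,0,0,0.9],[0,0,2,0,0,0,0.9],[0,0,2,0,0,0,0.9]]'
python3 -m inch '[[0,0,2,0,0,0,0.9],[0,0,2,0,0,0,0.9],[0,0,-10,0,0,0,0.9],[0,0,-40,0,0,0,0.9],[0,0,-80,0,0,0,0.9]]'
python3 - <<'E'
from h import *
snap('wrist','w8',(80,140,440,384),2)
E
```

```text
time_s: 24.25
ee_pos: [463.6, -332.4, 2.7]
orientation: [[0.192, -0.981, 0.001], [-0.981, -0.192, -0.001], [0.001, -0.0, -1.0]]
contact_force: [-1.1, 0.0, 4.9]
finger_gap: 0.414
time_s: 24.88
ee_pos: [461.9, -330.7, 81.2]
orientation: [[0.192, -0.981, -0.003], [-0.981, -0.192, 0.003], [-0.003, 0.002, -1.0]]
contact_force: [1.5, -0.4, -0.3]
finger_gap: 0.41
```

View pics/w8.png

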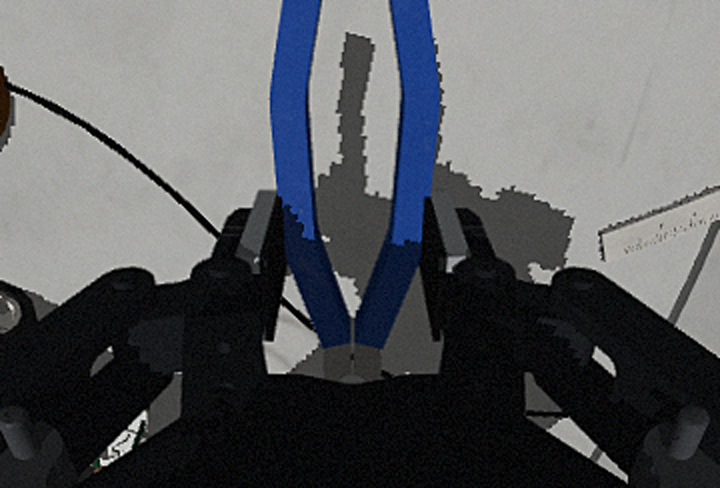

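```bash
python3 - <<'E'
from h import *
im=np.load('pics/w8.npy').astype(int);m=(im[:,:,2]>im[:,:,0]+60)&(im[:,:,2]>im[:,:,1]+30)
m[:,:180]=0;m[:,330:]=0
v=np.where(m.sum(1)>4)[0].min();u=np.where(m[v+2])[0];print(v,u.min(),u.max())
e=[px2w('w8',k,v,87.5) for k in(u.min(),u.max())];print(e)
# expected centre of ends 60mm behind TCP
s=bot.sense();print(np.array(s['ee_pos'])[:2]-60*np.array(s['orientation'])[:2,1])
E
python3 -m inch '[[-50,-18,-30,0,0,0,0.9],[-100,-35,-60,0,0,0,0.9],[-150,-53,-90,0,0,0,0.9],[-200,-71,-110,0,0,0,0.9],[-250,-89,-110,0,0,0,0.9]]'
python3 -m inch '[[-50,-18,0,0,0,0,0.9],[-100,-35,0,0,0,0,0.9],[-150,-53,0,0,0,0,0.9],[-200,-71,0,0,0,0,0.9],[-250,-89,0,0,0,0,0.9]]'
python3 -m inch '[[-42,-15,0,0,0,-0.18,0.9],[-84,-29,0,0,0,-0.36,0.9],[-84,-29,0,0,0,-0.54,0.9],[-84,-29,0,0,0,-0.72,0.9],[-84,-29,0,0,0,-0.9,0.9]]'
python3 -m inch '[[0,0,0,0,0,-0.18,0.9],[0,0,0,0,0,-0.36,0.9],[0,0,0,0,0,-0.54,0.9],[0,0,0,0,0,-0.72,0.9],[0,0,0,0,0,-0.9,0.9]]'
python3 -m inch '[[0,0,0,0,0,-0.18,0.9],[0,0,0,0,0,-0.36,0.9],[0,0,0,0,0,-0.54,0.9],[0,0,0,0,0,-0.72,0.9],[0,0,0,0,0,-0.9,0.9]]'
python3 -m inch '[[0,0,0,0,0,-0.06,0.9],[0,0,0,0,0,-0.119,0.9],[0,0,0,0,0,-0.119,0.9],[0,0,0,0,0,-0.119,0.9],[0,0,0,0,0,-0.119,0.9]]'
python3 - <<'E'
from h import *
s=bot.sense();p=s['ee_pos'];R=np.array(s['orientation']);print(R.T@(np.array([554.8,281.6,20.5])-p))
E
```

```text
136 222 293
[array([ 517.7, -304.2]), array([ 524. , -336.1])]
[ 524.60985517 -322.49047918]
time_s: 25.55
ee_pos: [504.3, -68.3, 194.5]
orientation: [[0.191, -0.982, 0.005], [-0.982, -0.191, -0.001], [0.002, -0.005, -1.0]]
contact_force: [0.1, 0.6, -1.1]
finger_gap: 0.411
time_s: 26.18
ee_pos: [541.9, 194.5, 191.6]
orientation: [[0.192, -0.981, -0.0], [-0.981, -0.192, -0.0], [0.0, 0.0, -1.0]]
contact_force: [1.1, 0.4, -0.3]
finger_gap: 0.414
time_s: 26.8
ee_pos: [554.0, 281.0, 191.2]
orientation: [[0.891, -0.454, -0.001], [-0.454, -0.891, -0.0], [-0.001, 0.001, -1.0]]
contact_force: [0.1, -0.7, -0.6]
finger_gap: 0.416
time_s: 27.42
ee_pos: [554.1, 280.7, 191.3]
orientation: [[0.91, 0.415, -0.001], [0.415, -0.91, -0.0], [-0.001, -0.0, -1.0]]
contact_force: [-0.1, -0.4, -0.8]
finger_gap: 0.413
time_s: 28.05
ee_pos: [554.1, 280.7, 191.3]
orientation: [[0.24, 0.971, -0.001], [0.971, -0.24, -0.0], [-0.001, -0.001, -1.0]]
contact_force: [-0.8, -0.3, -1.1]
finger_gap: 0.413
time_s: 28.68
ee_pos: [554.5, 280.8, 192.1]
orientation: [[0.13, 0.992, -0.0], [0.992, -0.13, -0.0], [-0.0, -0.0, -1.0]]
contact_force: [0.2, 0.3, -1.0]
finger_gap: 0.413
[  0.88279541   0.20723642 171.63364447]
```

```bash
python3 -m inch '[[1,-1.5,40,0,0,0,0.9],[1,-1.5,80,0,0,0,0.9],[1,-1.5,115,0,0,0,0.9],[1,-1.5,135,0,0,0,0.9],[1,-1.5,145,0,0,0,0.9]]'
python3 -m inch '[[0,0,8,0,0,0,0.9],[0,0,16,0,0,0,0.9],[0,0,22,0,0,0,0.9],[0,0,26,0,0,0,0.9],[0,0,26,0,0,0,0.9]]'
python3 -m inch '[[0,0,0,0,0,0,0.9],[0,0,0,0,0,0,0.9],[0,0,0,0,0,0,0.9],[0,0,0,0,0,0,0.9],[0,0,0,0,0,0,0.9]]'
```

```text
time_s: 29.3
ee_pos: [552.8, 281.8, 46.2]
orientation: [[0.13, 0.992, -0.001], [0.992, -0.13, -0.0], [-0.001, -0.001, -1.0]]
contact_force: [-0.0, 0.1, -0.6]
finger_gap: 0.411
time_s: 29.92
ee_pos: [553.0, 281.9, 21.1]
orientation: [[0.129, 0.992, -0.0], [0.992, -0.129, -0.0], [-0.0, -0.0, -1.0]]
contact_force: [0.7, 0.4, -0.2]
finger_gap: 0.41
time_s: 30.55
ee_pos: [553.3, 282.0, 21.3]
orientation: [[0.129, 0.992, 0.0], [0.992, -0.129, 0.0], [0.0, 0.0, -1.0]]
contact_force: [0.6, 0.2, -1.6]
finger_gap: 0.414
```

```bash
python3 -m inch '[[0,0,1.5,0,0,0,0.9],[0,0,1.5,0,0,0,0.9],[0,0,1.5,0,0,0,0.35],[0,0,1.5,0,0,0,0.35],[0,0,1.5,0,0,0,0.35]]'
python3 -m inch '[[0,0,-5,0,0,0,0.35],[0,0,-25,0,0,0,0.35],[0,0,-70,0,0,0,0.2],[0,0,-120,0,0,0,0],[0,0,-170,0,0,0,0]]'
python3 -m inch '[[-58,-7,0,0,0,0,0],[-116,-14,0,0,0,0,0],[-174,-21,0,0,0,0,0],[-232,-28,0,0,0,0,0],[-290,-35,0,0,0,0,0]]'
python3 -m inch '[[-58,-7,0,0,0,0,0],[-116,-14,20,0,0,0,0],[-155,-20,40,0,0,0,0],[-155,-20,60,0,0,0,0],[-155,-20,60,0,0,0,0]]'
python3 - <<'E'
from h import *
snap('wrist','w9',scale=1.5)
im=np.load('pics/w9.npy').astype(int);m=((im[:,:,0]>im[:,:,2]+60)&(im[:,:,0]>im[:,:,1]+25)).astype('uint8')
n,l,st,c=cv2.connectedComponentsWithStats(m)
for i in range(1,n):
  if st[i,4]>150:
    x,y,w,h,a=st[i];print(st[i],[px2w('w9',*p,10).tolist() for p in((x,c[i][1]),(x+w,c[i][1]),(c[i][0],y),(c[i][0],y+h))],px2w('w9',x+w/2,y+h/2,9))
s=bot.sense();print(s['ee_pos'])
E
```

```text
time_s: 31.18
ee_pos: [553.3, 282.0, 19.9]
orientation: [[0.129, 0.992, 0.0], [0.992, -0.129, 0.0], [0.0, 0.0, -1.0]]
contact_force: [-0.5, -0.5, 0.8]
finger_gap: 0.656
time_s: 31.8
ee_pos: [553.5, 282.1, 193.2]
orientation: [[0.129, 0.992, 0.002], [0.992, -0.129, 0.001], [0.001, 0.002, -1.0]]
contact_force: [0.1, -0.5, -1.2]
finger_gap: 0.994
time_s: 32.42
ee_pos: [480.9, -2.7, 191.8]
orientation: [[0.129, 0.992, 0.003], [0.992, -0.129, -0.001], [-0.0, 0.003, -1.0]]
contact_force: [1.6, -0.5, 0.2]
finger_gap: 1.001
time_s: 33.05
ee_pos: [440.0, -152.2, 129.6]
orientation: [[0.131, 0.991, -0.002], [0.991, -0.131, 0.001], [0.001, -0.002, -1.0]]
contact_force: [-0.7, 0.4, 0.4]
finger_gap: 1.001
[  0   3  94  48 293] [[197.5, -423.3], [252.7, -285.9], [204.4, -344.8], [261.3, -347.1]] [ 233.2 -346.5]
[ 227  162   62   60 1554] [[436.8, -179.3], [444.3, -122.8], [413.3, -148.4], [470.3, -155.8]] [ 441.4 -151.2]
[ 440.98923445 -152.23112387  130.52056153]
```

View pics/w9.png

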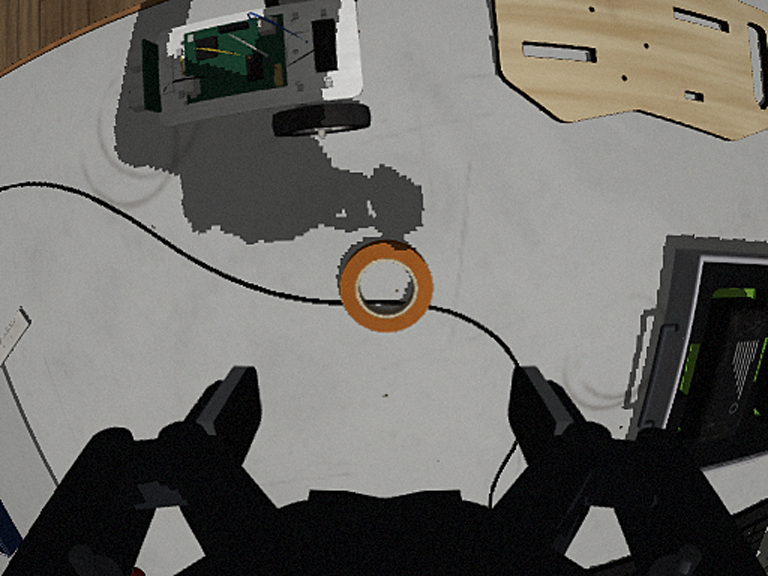

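```bash
python3 -m inch '[[1,0,30,0,0,0,0],[1,0,60,0,0,0,0],[1,0,90,0,0,0,0],[1,0,110,0,0,0,0.1],[1,0,120,0,0,0,0.1]]'
python3 -m inch '[[0,0,5,0,0,0,0.15],[0,0,8,0,0,0,0.15],[0,0,8,0,0,0,0.7],[0,0,8,0,0,0,0.7],[0,0,8,0,0,0,0.7]]'
python3 -m inch '[[0,0,0,0,0,0,0.7],[0,0,0,0,0,0,0.7],[0,0,0,0,0,0,0.7],[0,0,0,0,0,0,0.7],[0,0,0,0,0,0,0.7]]'
python3 -m inch '[[0,0,-10,0,0,0,0.7],[0,0,-40,0,0,0,0.7],[0,0,-90,0,0,0,0.7],[0,0,-140,0,0,0,0.7],[0,0,-190,0,0,0,0.7]]'
python3 - <<'E'
from h import *
bot.read_camera('wrist')
snap('wrist','w10')
im=np.load('pics/w10.npy').astype(int);m=((im[:,:,0]>im[:,:,2]+60)&(im[:,:,0]>im[:,:,1]+25)).astype('uint8')
n,l,st,c=cv2.connectedComponentsWithStats(m);print(st[st[:,4]>200],c[st[:,4]>200])
s=bot.sense();p=s['ee_pos'];R=np.array(s['orientation']);print(R.T@(np.array([566.7-.4,372.9-3,190])-p))
E
```

```text
time_s: 33.72
ee_pos: [442.1, -150.8, 10.2]
orientation: [[0.128, 0.992, 0.001], [0.992, -0.128, -0.0], [-0.0, 0.001, -1.0]]
contact_force: [-1.1, 0.6, -0.3]
finger_gap: 0.903
time_s: 34.35
ee_pos: [442.1, -151.5, 3.1]
orientation: [[0.13, 0.992, 0.001], [0.992, -0.13, -0.0], [-0.0, 0.001, -1.0]]
contact_force: [-1.9, 1.6, 6.0]
finger_gap: 0.62
time_s: 34.98
ee_pos: [442.1, -151.5, 3.1]
orientation: [[0.13, 0.992, 0.001], [0.992, -0.13, -0.0], [-0.0, 0.001, -1.0]]
contact_force: [-2.0, 1.0, 5.8]
finger_gap: 0.621
time_s: 35.6
ee_pos: [441.0, -151.1, 194.1]
orientation: [[0.129, 0.992, 0.001], [0.992, -0.129, -0.001], [-0.0, 0.001, -1.0]]
contact_force: [-0.0, -1.5, 0.0]
finger_gap: 0.625
[[     0      0    512    384 194401]
 [     3     16    107     50    310]
 [   206    263    101     39   1647]] [[255.75045396 191.14306511]
 [ 56.17741935  38.9483871 ]
 [254.65452338 284.81056466]]
[534.62014481  51.80694108   7.55907546]
```

```bash
python3 -m inch '[[57,5,0,0,0,0,0.7],[114,10,0,0,0,0,0.7],[171,16,0,0,0,0,0.7],[228,22,0,0,0,0,0.7],[285,28,0,0,0,0,0.7]]'
python3 -m inch '[[57,5,0,0,0,0,0.7],[114,10,0,0,0,0,0.7],[171,16,0,0,0,0,0.7],[228,22,0,0,0,0,0.7],[250,24,40,0,0,0,0.7]]'
python3 -m inch '[[0,0,40,0,0,0,0.7],[0,0,80,0,0,0,0.7],[0,0,100,0,0,0,0.7],[0,0,100,0,0,0,0.7],[0,0,100,0,0,0,0.7]]'
python3 - <<'E'
from h import *
s=bot.sense();p=s['ee_pos'];R=np.array(s['orientation']);print(R.T@(np.array([566.3,369.9,20.5])-p))
snap('side','d2',(120,170,320,350),4)
E
```

```text
time_s: 36.33
ee_pos: [505.6, 129.5, 191.5]
orientation: [[0.129, 0.992, -0.0], [0.992, -0.129, -0.0], [-0.0, -0.0, -1.0]]
contact_force: [-0.5, -0.2, 0.6]
finger_gap: 0.622
time_s: 36.95
ee_pos: [565.2, 377.4, 155.7]
orientation: [[0.127, 0.992, 0.009], [0.992, -0.127, 0.005], [0.006, 0.008, -1.0]]
contact_force: [1.0, -0.4, 0.2]
finger_gap: 0.622
time_s: 37.58
ee_pos: [563.5, 373.2, 53.8]
orientation: [[0.13, 0.992, 0.003], [0.992, -0.13, 0.002], [0.002, 0.003, -1.0]]
contact_force: [0.1, -0.1, -0.3]
finger_gap: 0.622
[-2.98218549  3.16357538 33.27218016]
```

```bash
python3 -m inch '[[-3,2.5,0,0,0,0,0.7],[-3,2.5,0,0,0,0,0.7],[-3,2.5,5,0,0,0,0.7],[-3,2.5,10,0,0,0,0.7],[-3,2.5,10,0,0,0,0.7]]'
python3 - <<'E'
from h import *
s=bot.sense();p=s['ee_pos'];R=np.array(s['orientation']);print(R.T@(np.array([566.3,369.9,20.5])-p))
E
```

```text
time_s: 38.25
ee_pos: [563.2, 368.9, 40.6]
orientation: [[0.129, 0.992, -0.002], [0.992, -0.129, -0.001], [-0.001, -0.002, -1.0]]
contact_force: [-0.6, 0.5, -1.6]
finger_gap: 0.619
[ 1.41271632  2.93397227 20.07595115]
```

```bash
python3 -m inch '[[0.5,2,0,0,0,0,0.7],[0.5,2,0,0,0,0,0.7],[0.5,2,0,0,0,0,0.7],[0.5,2,0,0,0,0,0.7],[0.5,2,0,0,0,0,0.7]]'
python3 - <<'E'
from h import *
s=bot.sense();p=s['ee_pos'];R=np.array(s['orientation']);print(R.T@(np.array([566.3,369.9,20.5])-p))
E
```

```text
time_s: 38.88
ee_pos: [566.2, 369.6, 41.9]
orientation: [[0.129, 0.992, 0.0], [0.992, -0.129, 0.0], [0.0, 0.0, -1.0]]
contact_force: [-0.1, -0.1, -0.1]
finger_gap: 0.621
[ 0.36229124  0.0888799  21.36064966]
```

```bash
python3 -m inch '[[0,0,5,0,0,0,0.7],[0,0,10,0,0,0,0.7],[0,0,15,0,0,0,0.7],[0,0,19,0,0,0,0.7],[0,0,21,0,0,0,0.7]]'
python3 -m inch '[[0,0,0,0,0,0,0.7],[0,0,0,0,0,0,0.7],[0,0,1,0,0,0,0.7],[0,0,1,0,0,0,0.7],[0,0,1,0,0,0,0.7]]'
```

```text
time_s: 39.5
ee_pos: [565.9, 369.4, 20.2]
orientation: [[0.129, 0.992, -0.001], [0.992, -0.129, -0.0], [-0.0, -0.001, -1.0]]
contact_force: [-0.3, 0.0, 3.4]
finger_gap: 0.624
time_s: 40.12
ee_pos: [566.5, 369.7, 20.2]
orientation: [[0.129, 0.992, 0.001], [0.992, -0.129, 0.0], [0.0, 0.001, -1.0]]
contact_force: [-0.9, -0.6, 1.4]
finger_gap: 0.624
```

Seated at the expected height (20 = 17 + 3). Next I'll open slightly, rise and retreat, then look.

```bash
python3 -m inch '[[0,0,0,0,0,0,0.32],[0,0,0,0,0,0,0.32],[0,0,0,0,0,0,0.32],[0,0,0,0,0,0,0.32],[0,0,-4,0,0,0,0.32]]'
python3 -m inch '[[0,0,-6,0,0,0,0.32],[0,0,-20,0,0,0,0.32],[0,0,-60,0,0,0,0.2],[0,0,-110,0,0,0,0],[0,0,-160,0,0,0,0]]'
python3 -m inch '[[-50,-10,0,0,0,0,0],[-100,-20,0,0,0,0,0],[-140,-20,0,0,0,0,0],[-140,-20,0,0,0,0,0],[-140,-20,0,0,0,0,0]]'
python3 - <<'E'
from h import *
snap('wrist','w11')
im=np.load('pics/w11.npy');im=np.clip(255*(im/255.)**0.6,0,255).astype('uint8');np.save('pics/w11g.npy',im)
save('w11g','w11g',(100,70,480,290),2.1)
E
```

```text
time_s: 40.75
ee_pos: [565.7, 369.3, 23.4]
orientation: [[0.129, 0.992, -0.001], [0.992, -0.129, -0.0], [-0.001, -0.001, -1.0]]
contact_force: [-0.2, -0.2, -0.6]
finger_gap: 0.68
time_s: 41.38
ee_pos: [566.2, 369.6, 186.5]
orientation: [[0.129, 0.992, 0.001], [0.992, -0.129, 0.001], [0.001, 0.001, -1.0]]
contact_force: [0.8, -0.4, 0.3]
finger_gap: 0.999
time_s: 42.0
ee_pos: [528.8, 233.8, 184.9]
orientation: [[0.13, 0.992, 0.002], [0.992, -0.13, 0.001], [0.001, 0.002, -1.0]]
contact_force: [0.1, 0.3, -0.7]
finger_gap: 0.999
```

View pics/w11g.png

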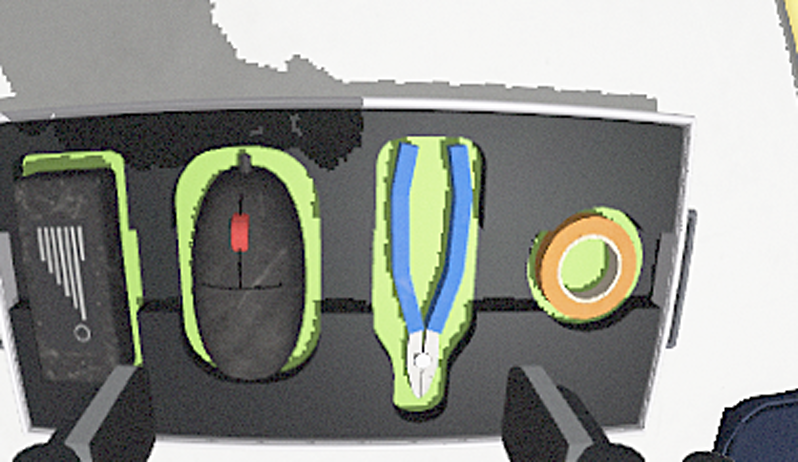

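```bash
python3 - <<'E'
from h import *
th=np.radians(-7.4);R=np.array([[np.cos(th),np.sin(th)],[-np.sin(th),np.cos(th)]])
t=lambda u,v,z:(R@(px2w('w11',100+u/2.1-.25,70+v/2.1-.25,z)-[548.9,236])).round(1).tolist()
print('nub',t(245,152,27),'back',t(240,380,34),'sides',t(190,260,31),t(305,260,31),'near floor edge',t(225,147,17))
print('supply top',[t(*p,47) for p in((15,178),(110,172))],'tape',t(588,266,29),'cut tip',t(421,398,23),'ends',t(408,145,28),t(459,146,28))
s=bot.sense();print(s['time_s'],s['contact_force'])
E
```

```text
nub [-59.9, -45.5] back [58.7, -52.1] sides [-6.7, -74.8] [-6.6, -16.8] near floor edge [-61.6, -56.9]
supply top [[-53.9, -159.8], [-54.7, -107.9]] tape [-2.6, 132.6] cut tip [76.1, 46.4] ends [-63.4, 33.2] [-63.4, 58.3]
42.05 [0.11681368 0.58479888 0.19780175]
```

```bash
python3 - <<'E'
from h import *
t=lambda u,v,z:px2w('w11',100+u/2.1-.25,70+v/2.1-.25,z)
for z in(29,42): print(np.linalg.norm(t(537,265,z)-t(641,250,z)),np.linalg.norm(t(595,212,z)-t(582,318,z)))
print(bot.finish_job())
E
```

```text
61.6020291873571 58.93190986214512
59.0013559166228 56.301776170916625
the job is handed in; nothing more can be done
None
```

I packed the supply, mouse, flush cutters and tape into their cutouts in that order and handed the job in at about 42 s. The gripper was open and clear of everything.

- **Position:** the last wrist picture shows all four in their own cutouts, with the cutters' jaws pointing away from the robot. The supply, mouse and cutters measured within about 4 mm of where they belong.
- **Mouse:** its length from nub to back measured 118.6 mm, against the 119 mm given, and it lies centred.
- **Height:** I let each item go with the tool at the height expected for the cutout floor. Upward contact forces of about 3 N confirmed the mouse and the tape touching down; for the supply and cutters I had only the height.
- **Tape, less certain:** I placed it about 3 mm inward on purpose, to keep the finger off the tray wall. It measured about 6 mm off centre, where 6.5 mm is available.
- **Tape size check disagreed:** if the roll lies on the floor, its diameter came out at 59–62 mm. If it were sitting on the foam, it would be 56–59 mm, closer to its true 57 mm. I put this down to reading a blurred edge, since the tool height and contact force both showed it down on the floor. I had used all my picture views, so I did not look again.

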